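Brace the topping bin and free its cam-locked lid

TASK

Swing the holder's hinged latch bar down until it rests in its catch, so that it braces the topping bin's side tab; then turn the bin's tight cam-lock lid counterclockwise by its bar handle, stopping once its lugs are out from under the claws (about a quarter turn), and raise it. Finish still holding the lid in the gripper, level and still, about 4 cm straight up from where it was over the bin, with the bin left seated in the holder, the latch shut and the other things on the counter left where they are.

Things in the scene. Friction and masses are not known exactly. Their poses are not given: they have to be found in the camera images.
- holder: White plate bolted to the counter, 160 x 300 x 8 mm (x -80..80, y -85..215 mm). Origin on the counter, under the bin seat's centre. Four locating posts, 26 mm high, surround the bin, which stands on slippery pads 10 mm above the counter and spins almost freely unless braced. Shut, the latch bar lies along y at x -20 mm.
- stop_post (a point): Top centre of a fixed steel post, 10 x 22 mm, 58 mm high, beside the bin's side tab on the clockwise side. The shut latch's nose blocks the tab on the other, counterclockwise, side, leaving the bin up to about 6 degrees of play.
- catch (a point): Bottom of the steel catch's U, at (-20, 97, 38) mm in the holder's frame: 26 mm wide, 12 mm deep, its cheeks 48 mm high. The shut latch bar lies in it.
- latch (a joint): Latch bar angle in rad: 0 = shut, lying level in the catch; grows as its free end swings up and outward (1.57 = upright, stop at 2.0). Friction hinge: it stays where it is left; moving it takes about 1.5 N at the thumb pad.
- latch_hinge (a point): Point on the hinge axis, at (-20, 185, 44) mm in the holder's frame; the axis runs along the holder's x. The steel bar, 14 mm wide, 12 mm thick, 120 mm long, starts here; shut, it points along the holder's -y to the bin, its top 50 mm above the counter. Hinge cheeks 56 mm high stand beside it.
- latch_pad (a point): Centre of the top of the dark thumb pad (26 mm across the bar, 22 mm along it, 6 mm thick) on the bar's upper side, 60 mm along the bar from the hinge, 12 mm off the bar's mid-plane. Its z points out of the pad: up when shut, outward (holder's +y) when the bar is upright. Press here.
- bin: Squat round steel topping bin, outer radius 55 mm, wall 4 mm, rim 75 mm above its origin (centre of its underside), about 0.6 kg, loose in the holder. Its x and y axes lie within 6 degrees of the holder's.
- bin_claw (a point): Top centre of the claw on the bin's +x side, 60 mm from the axis, 86 mm above the bin's origin; its twin is at -x. Each arches over the rim at radius 52..68 mm, about 33 degrees either side, underside at 82 mm; its clockwise end is closed, its counterclockwise end open.
- bin_tab (a point): Point 80 mm from the bin's axis on the steel side tab (14 mm wide, 12 mm thick, out to 89 mm radius) at the bin's +y side, 36 mm above the bin's origin.
- lid: Round aluminium lid, radius 50, 5 mm thick, about 0.25 kg, with an 8 mm deep plug below and a bar handle. Origin at the centre of the disc's underside, z up. Locked: 77 mm above the bin's origin, its x axis within 8 degrees of the bin's x; a sprung plate with rubber beads in the bin presses it up against the claws (10 N): up to 0.5 Nm to turn.
- lid_lug (a point): On the lid's +x lug, 55 mm from its axis; another at -x; lugs 39 mm wide, out to 58 mm. Turned counterclockwise (seen from above) 60 degrees relative to the bin, from lid x along bin x, the lugs are out of the claws and the lid lifts straight off (let go, it pops up 4 mm). Beyond 110 degrees is too far.
- lid_grip (a point): Centre of the lid's dark bar handle: 70 mm long along the lid's x, 14 mm wide (grip across this), 20 mm high, its centre 31 mm above the lid's origin, 26 mm above the lid's top face; clear beneath apart from end posts 27 mm either side.
- disher: Bystander: chrome ice cream disher lying down, about 185 mm long, 28 mm high; origin under its bowl.
- boat: Bystander: clear acrylic banana split boat, 195 x 80 x 45 mm; origin under its centre, long along its x.
- shaker: Bystander: yellow melamine sprinkle shaker, radius 31, height 114 mm.
- ladle: Bystander: aluminium ladle, bowl radius 40 mm, height 33 mm, origin under the bowl, handle to 245 mm along its -x.
- coupe: Bystander: small steel bowl, radius 42, height 60 mm.
- sauce_jar: Bystander: closed sauce jar, radius 35, height 100 mm.
- tumbler: Bystander: steel milkshake tumbler, radius 44, height 165 mm.
Mind the look-alikes: they are no part of the job. Leave any yellow look-alike of the lid alone.

How it is judged (in metres and radians):
On the way, in this order (a step that is already met when the one before it is completed fails the run):
1. the latch bar is shut in its catch while the lid is still locked on (value of joint latch below 0.1 rad and angle between the x axis of lid and the x axis of bin, either way round below 0.4 rad), for 0.2 s.
2. with the latch shut, the lid is turned out of the claws while still down on the bin (value of joint latch below 0.1 rad and angle between the x axis of lid and the x axis of bin, either way round above 0.85 rad and z of lid in the frame of bin below 0.087 m).
At the end, for the whole second after the job is handed in: The gripper holds the lid still and level (within 10 degrees), 20 to 70 mm above its locked height and within 20 mm of the bin's axis, touching neither bin nor holder; the latch is shut (under 0.1 rad) and the bin sits upright in its seat (value of joint latch below 0.1 rad and z of lid in the frame of bin between 0.097 and 0.147 m and horizontal distance between lid and bin below 0.02 m and angle between lid's own z axis and vertical below 0.17 rad and contact force between lid and the fingers above 2 N and contact force between lid and bin below 0.2 N and contact force between lid and holder below 0.2 N and linear speed of lid below 0.03 m/s and z of bin in the frame of holder below 0.014 m and horizontal distance between bin and holder below 0.008 m and angle between bin's own z axis and vertical below 0.06 rad); the arm keeps its last pose, push and grip.
It fails at once if the bin turns away in its holder (tab moved over 25 mm) or is lifted out of its seat by over 10 mm (distance of bin_tab from where it was at the start of the episode above 0.025 m or z of bin in the frame of holder above 0.02 m).
It fails at once if the lid is turned well past the free position (over about 115 degrees from locked) (x of lid_lug in the frame of bin below -0.023 m).
It fails at once if a bystander is shoved more than 30 mm (distance of any of disher, boat, shaker, ladle, coupe, sauce_jar, tumbler from where it was at the start of the episode above 0.03 m).
It also fails if it takes over 51 s, if anything falls off the work surface, if the arm or the gripper's body presses on something with over 40 N, if the wrist force passes 120 N, or if a joint passes its speed limit or range.

ROBOT

A 6-joint arm with a two-finger parallel gripper is mounted at the origin on the work surface. World frame = base frame: x ahead of the robot, y to its left, z up, the work surface at z = 0. Lengths are in mm, angles in rad, forces in N, time in s.
With the tool pointing down it reaches from about 300 to 875 mm from the base axis. Payload 6.4 kg.
Tool frame: the origin (TCP) lies midway between the tips of the shut fingers; the grasp point (between the pads) lies 19 mm behind it (env.hold_point_z is the distance from the TCP to the grasp point, in mm); x points along the fingers, z is the direction in which the jaws open and shut, and the axes are right-handed (so a half turn about x gives the same grasp; the last joint's range is limited). The gripper opens to 88 mm and grips with 3 to 60 N. Pads are 18 mm wide; open, the fingers measure 123 mm over their backs; the gripper's body (75 mm by 187 mm) begins 45 mm behind the grasp point.
Start: joints at [-0.206, 0.181, 1.607, -0, 1.354, -0.206], TCP at [575.014, 0.015, 238.714] pointing down, gripper open.
Joint ranges: [-2.99, 2.99], [-0.89, 2.07], [0.3, 2.58], [-1.14, 4.28], [0, 2.63], [-3.12, 3.12]. Speed limits (rad/s): [2.57, 2.57, 3.01, 3.14, 3.14, 3.14].

INTERFACE

Orientations are given as a 3x3 rotation matrix whose columns are the frame's x, y, z axes.
In Python, from plant import env gives the robot as it stands.
- The arm moves only by the tool move_arm, never from a script. Its argument "deltas" is a list of rows, each an object with "delta_pos": the shift along the tool's x, y, z in m, a list of three; "angular": the turn, a rotation vector about the tool's x, y, z in degrees, a list of three; "fingers": the opening in per cent of the stroke, from 0 (shut) to 100 (fully open). A call has 1 to 8 rows; each row shifts and turns the pose as measured when the row begins, along the tool's axes as they then stand; what a row does not reach is not made up. A row lasts 1/12 s, in which the tool goes at most 41.7 mm and 7.16 degrees, less where a joint would pass 70% of its speed; a pose out of reach is approached as far as the arm can. A call with a gripper value outside its range is refused whole. The fingers move at their own pace and stop on an object; the grip force is fixed at half the most. Time passes only in rows, so rows that do not move let the fingers close. It gives the time, the measured TCP pose, the force and the opening at its end, in the units of the state.
- env.observe(): the state, without advancing time (a new reading comes with each control period).
- env.get_image(name): name is "scene" or "side" or "wrist"; returns a dict with "pixels" (400x640x3 uint8, blue, green, red), "range_z" (400x640 float32, mm along the optical axis (not along the pixel's ray), 0 where there is no reading), "fx", "fy", "cx", "cy" (pixels), "rvec" (rotation vector, rad) and "tvec" (3), from world to camera coordinates, as OpenCV has them. Camera axes: x right, y down, z forward; pixel columns grow to the right and rows downward; lengths in mm; the calibration is good to about 2 mm. A picture is of the moment at which its call begins.
- env.hand_in(): hands the job in, once; it reports no verdict.
Trained networks look in the newest picture that a camera, given by its name, has taken for a name from the list of things; names that differ only in an ending like _2 or _b are one class to them, and where a whole thing is asked for, a point or a joint stands for the part that bears it (a point fixed in the world has none). Each returns a list of dicts, best first, with "p" (0 to 1); they miss things now and then, are a little off and sometimes report something else, mostly with a low value. They report only what shows in the picture. A call takes as long as a camera call. They do not tell look-alikes from the thing itself.
- env.find_in(camera, target): "position" ([column, row] as shares, 0 to 1, of the picture: columns of its width, rows of its height, amid what is visible of it).
- env.trace(camera, target): "pixels" (400x640 bool, what is visible of it) and "position" ([column, row] as shares, 0 to 1, of the picture: columns of its width, rows of its height, amid what is visible of it).
- env.pinpoint(camera, target): "position" ([column, row] as shares, 0 to 1, of the picture: columns of its width, rows of its height: a listed point, or the origin of a listed thing).
The state is a dict: "time": time; "joint_positions": joint angles; "joint_vel": joint speeds; "joint_torque": joint torques, N m; "ee_pos": TCP position; "tool_rot": TCP orientation; "wrist_force": force on the tool from outside, world axes, zero at the start; "wrist_torque": the same for the moment, N m; "opening": finger opening in mm.
Only numpy, scipy, OpenCV 4.12 (cv2) and the standard library are available. Lean on these libraries where they do the work, as an engineer would, in place of code of your own. Each camera call takes 0.05 s, during which the arm holds its last target. There are 200 camera calls.

## Working session

There is one attempt and no reset: what is moved stays moved. The work goes in short steps, Python scripts to look and compute and a tool call to move; the robot and the scene stay as the last step left them, time stands still between calls to the robot, and variables do not carry over. Pictures are saved under pics/ and viewed, and the job is handed in when it is done.

Besides the shell and the picture viewer there is one more tool, called after ">>>" by a JSON object that holds its "fn" and its "kwargs". move_arm: Moves the arm, as the interface text tells. Its arguments: {"type":"object","properties":{"deltas":{"type":"array","items":{"type":"object","properties":{"delta_pos":{"type":"array","items":{"type":"number"}},"angular":{"type":"array","items":{"type":"number"}},"fingers":{"type":"number"}}}}},"required":["deltas"]}

```bash
mkdir -p pics; cat > h.py <<'E'
import numpy as np,cv2
from plant import env
def cam(n):
    im=env.get_image(n); im['R']=cv2.Rodrigues(np.array(im['rvec'],float))[0]; im['t']=np.array(im['tvec'],float).ravel(); return im
def w(im,u,v,d=None):
    if d is None:
        p=im['range_z'][int(v)-2:int(v)+3,int(u)-2:int(u)+3]; p=p[p>0]; d=np.median(p) if len(p) else np.nan
    c=np.array([(u-im['cx'])/im['fx']*d,(v-im['cy'])/im['fy']*d,d]); return im['R'].T@(c-im['t'])
def onz(im,u,v,z):
    o=-im['R'].T@im['t']; r=im['R'].T@np.array([(u-im['cx'])/im['fx'],(v-im['cy'])/im['fy'],1]); return o+r*(z-o[2])/r[2]
def proj(im,p):
    c=im['R']@np.array(p,float)+im['t']; return c[0]/c[2]*im['fx']+im['cx'],c[1]/c[2]*im['fy']+im['cy']
E
python3 - <<'E'
from h import *
np.set_printoptions(precision=1,suppress=True)
for n in ['scene','side','wrist']:
    im=cam(n); cv2.imwrite(f'pics/{n}0.png',im['pixels'])
    print(n,'cam at',-im['R'].T@im['t'])
    for t in ['holder','stop_post','catch','latch_hinge','latch_pad','bin_claw','bin_tab','lid','lid_lug','lid_grip']:
        for r in env.pinpoint(n,t)[:3]:
            u,v=r['position'][0]*640,r['position'][1]*400
            if r['p']>.3: print(t,round(r['p'],2),round(u),round(v),w(im,min(max(u,3),636),min(max(v,3),396)))
E
```

```text
scene cam at [1377.  -209.  1361.2]
holder 0.75 286 224 [ 603.4 -116.9   89.9]
stop_post 0.73 287 226 [ 615.2 -116.3   94.7]
stop_post 0.61 312 215 [570.  -25.4  54.7]
catch 0.84 313 208 [536.1 -11.9  38.4]
latch_hinge 0.71 335 201 [518.7  71.9  27.4]
latch_hinge 0.36 190 215 [ 435.  -423.7    5.9]
latch_pad 0.69 442 198 [614.5 420.7  50.5]
latch_pad 0.5 334 192 [535.5  60.3 105. ]
bin_claw 0.74 289 224 [ 610.2 -107.3   91.8]
bin_tab 0.82 310 213 [562.6 -28.7  54.6]
bin_tab 0.71 333 250 [719.9   6.7  61.8]
bin_tab 0.55 289 224 [ 607.2 -108.7   91.3]
lid 0.85 284 212 [ 562.7 -112.9   94. ]
lid 0.84 238 196 [ 400.1 -250.1   12.1]
lid 0.66 232 232 [ 540.9 -293.    11.7]
lid_lug 0.68 239 179 [ 353.7 -234.8   43.7]
lid_lug 0.65 219 223 [ 496.2 -329.4   10.7]
lid_lug 0.55 297 225 [620.2 -85.   94.2]
lid_grip 0.6 233 227 [ 542.2 -285.2   44.7]
side cam at [ -103.1 -1065.    988. ]
holder 0.67 350 241 [ 534. -157.   40.]
stop_post 0.83 332 209 [601.5  45.3   3.4]
stop_post 0.72 350 237 [ 532.1 -158.3   59.5]
catch 0.75 327 216 [536.7 -26.1  45.9]
catch 0.71 349 238 [ 529.8 -155.9   51.4]
lat
[... 425 characters left out ...]
3]
lid_lug 0.7 373 293 [ 490.8 -331.6    2.5]
lid_grip 0.9 321 281 [ 375.6 -252.    41.4]
lid_grip 0.84 376 270 [ 522.1 -299.2   46.1]
lid_grip 0.58 349 209 [ 555.5 -115.2  123.5]
wrist cam at [575.5  66.6 383.1]
stop_post 0.79 314 205 [569.4 -25.3  56.2]
catch 0.92 276 189 [530.2 -13.7  37.1]
catch 0.63 367 297 [585.7  26.  313.2]
latch_hinge 0.97 265 96 [525.8  75.1  57.2]
latch_pad 0.59 260 112 [528.2  61.8 101.1]
bin_claw 0.72 369 296 [619.3 -99.2  95.8]
bin_tab 0.79 297 204 [552.5 -25.4  51. ]
lid 0.91 303 299 [571.6  26.4 314.7]
lid 0.75 364 286 [614.4 -90.6  94.6]
lid 0.67 165 360 [ 383.2 -237.1   10.9]
lid_lug 0.64 361 289 [612.4 -93.6  94.6]
lid_grip 0.64 154 379 [547.9  22.7 334. ]
```

```bash
python3 - <<'E'
import cv2,numpy as np
s=cv2.imread('pics/scene0.png');d=cv2.imread('pics/side0.png');w=cv2.imread('pics/wrist0.png')
a=cv2.resize(s[150:280,190:390],(800,520));cv2.imwrite('pics/sc.png',a)
a=cv2.resize(d[150:330,260:460],(660,594));cv2.imwrite('pics/sd.png',a)
E
```

```text
(no output)
```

View pics/sc.png

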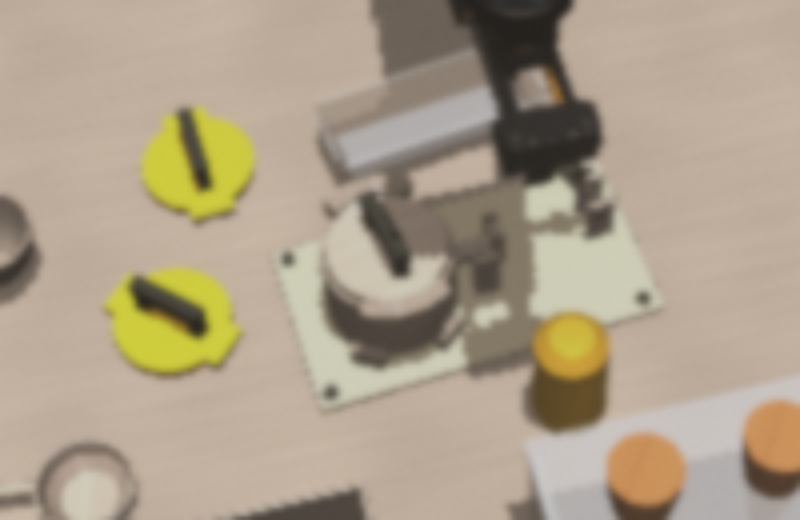

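View pics/sd.png

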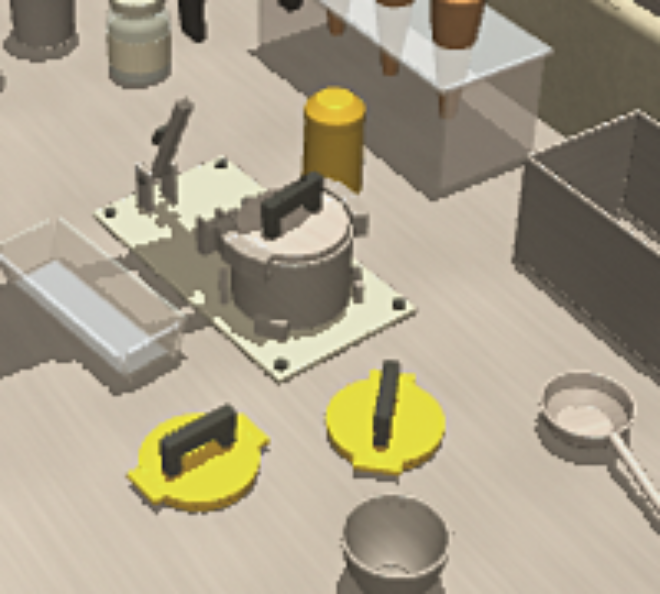

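View pics/wrist0.png

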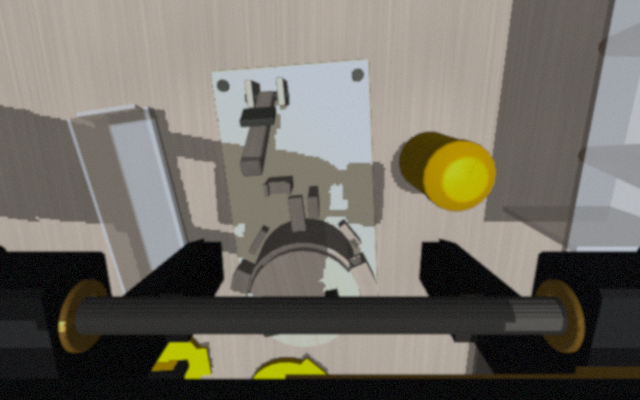

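View pics/scene0.png

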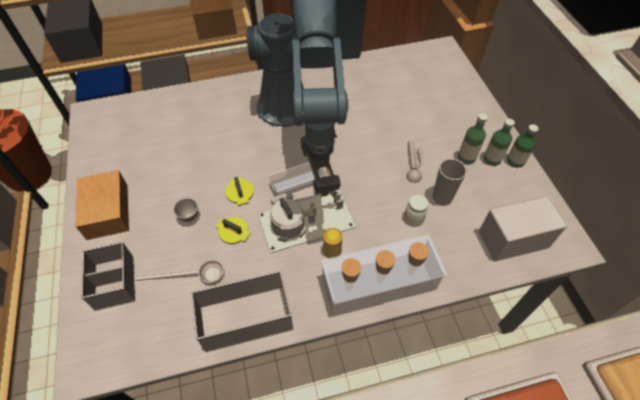

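The lid in play is the aluminium one on the bin (scene ≈ (288,212), side ≈ (346,215)). The yellow ones, at scene (238,190) and (233,230), are look-alikes lying loose on the counter. The latch stands tilted up at wrist ≈ (258,130). Next I'll fit the holder pose and the latch angle.

```bash
python3 - <<'E'
from h import *
np.set_printoptions(precision=1,suppress=True)
im=cam('wrist'); 
print('corners',[onz(im,u,v,8) for u,v in [(212,71),(368,59),(378,282)]])
for u,v in [(263,92),(258,113),(256,130),(253,150),(252,160),(250,170),(313,195),(465,180),(348,232)]: print((u,v),w(im,u,v))
r=env.trace('wrist','latch_pad')
if r:
    ys,xs=np.nonzero(r[0]['pixels']); print('trace',r[0]['p'],len(xs))
    P=np.array([w(im,x,y,im['range_z'][y,x]) for x,y in zip(xs,ys) if im['range_z'][y,x]>0]); print(P.mean(0),P.min(0),P.max(0)); np.save('latch.npy',P)
    P=P[P[:,2]>60]; q=P[np.argsort(P[:,2])]; 
    for a in np.array_split(q,8): print(a.mean(0))
# bin / lid handle from scene depth
for n in ['scene','side']:
    im=cam(n); H,W=im['range_z'].shape
    v,u=np.mgrid[0:H,0:W]; d=im['range_z']; c=np.stack([(u-im['cx'])/im['fx']*d,(v-im['cy'])/im['fy']*d,d],-1)
    X=(c-im['t'])@im['R']; m=(d>0)&(abs(X[...,0]-560)<70)&(abs(X[...,1]+112)<70)
    dark=im['pixels'].max(-1)<70
    h=m&dark&(X[...,2]>118)&(X[...,2]<140); p=X[h]; print(n,'handle n',len(p),p.mean(0)); 
    e,V=np.linalg.eigh(np.cov(p[:,:2].T)); print('dir deg',np.degrees(np.arctan2(V[1,1],V[0,1])),'ext',np.ptp((p[:,:2]@V[:,1])))
    l=m&(X[...,2]>80)&(X[...,2]<97); p=X[l]; (cx,cy),rr=cv2.minEnclosingCircle(p[:,:2].astype(np.float32)); print('rim',len(p),cx,cy,rr,p.mean(0))
E
```

```text
corners [array([466.9, 100.2,   8. ]), array([622.2, 111.6,   8. ]), array([ 642.5, -132. ,    8. ])]
(263, 92) [523.3  78.7  48.5]
(258, 113) [527.2  61.3 102.3]
(256, 130) [527.3  49.3 114.7]
(253, 150) [529.3  37.5 140.7]
(252, 160) [530.5  32.4 152.4]
(250, 170) [528.8  25.7 151.8]
(313, 195) [568.  -17.   49.1]
(465, 180) [688.   11.  112.3]
(348, 232) [604.9 -64.2  24.1]
trace 0.6 2108
[528.3  48.7 113.5] [488.6   0.1   4.1] [540.4  82.3 155.3]
[527.1  67.4  78.3]
[528.5  60.4 102.2]
[528.5  54.6 109.6]
[527.9  52.7 112.7]
[529.9  43.6 125. ]
[530.3  37.6 138.4]
[530.   29.6 148.8]
[529.5  29.  152.6]
scene handle n 25 [ 576.1 -106.   124.5]
dir deg -162.7059774101967 ext 50.32498762532589
rim 770 560.6193237304688 -106.55863189697266 70.67656707763672 [ 567.4 -106.3   91.3]
side handle n 39 [ 554.5 -115.1  122.5]
dir deg -167.72002814264374 ext 66.81466097180004
rim 733 558.8076782226562 -112.1783447265625 70.36519622802734 [ 552.4 -121.7   89.9]
```

```bash
python3 -c "
import cv2
w=cv2.imread('pics/wrist0.png');cv2.imwrite('pics/wc.png',cv2.resize(w[50:300,190:400],(504,600),interpolation=cv2.INTER_CUBIC))"
```

```text
(no output)
```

View pics/wc.png

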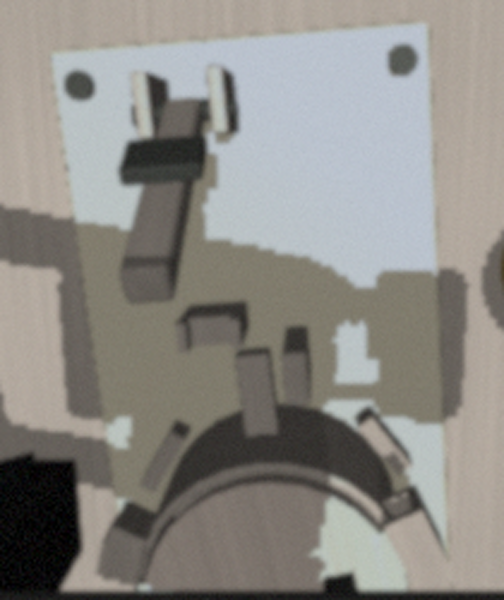

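Holder: yaw about 4.5°, origin about (561,-109). Latch angle is about 1.12 rad, with the pad at about (527,59,103). The handle lies along about 15°. I'll press with the fingers shut and the tool tilted 30°.

```bash
cat >> h.py <<'E'
from scipy.spatial.transform import Rotation as Ro
def plan(pts,Rt,n=None):
    "pts: TCP targets mm; Rt: target R. prints per-leg total delta (m, in tool frame at leg start) and turn"
    s=env.observe(); R=np.array(s['tool_rot']); p=np.array(s['ee_pos'])
    for q in pts:
        q=np.array(q,float); print('to',q,'d m',np.round(R.T@(q-p)/1000,4),'ang',np.round(Ro.from_matrix(R.T@Rt).as_rotvec(degrees=True),2)); p=q;R=Rt
def down(tilt,yaw,R0):
    pass
E
python3 - <<'E'
from h import *
s=env.observe(); R=np.array(s['tool_rot']); print(np.round(R,3),s['opening'])
# tilt 30deg about world x so tool x -> (0,-.5,-.87)
Rt=Ro.from_euler('x',-30,degrees=True).as_matrix()@R; print(np.round(Rt,3))
plan([[528,100,150]],Rt)
E
```

```text
[[-0.  0.  1.]
 [-0.  1. -0.]
 [-1. -0. -0.]] 88.21226600890769
[[-0.     0.     1.   ]
 [-0.5    0.866 -0.   ]
 [-0.866 -0.5   -0.   ]]
to [528. 100. 150.] d m [ 0.0887  0.1    -0.047 ] ang [  0.  -0. -30.]
```

>>> {"fn": "move_arm", "kwargs": {"deltas": [{"delta_pos": [0,0.034,-0.016],"angular": [0,0,0],"fingers": 0},{"delta_pos": [0,0.034,-0.016],"angular": [0,0,0],"fingers": 0},{"delta_pos": [0,0.034,-0.016],"angular": [0,0,0],"fingers": 0},{"delta_pos": [0,0,0],"angular": [0,0,-6],"fingers": 0},{"delta_pos": [0,0,0],"angular": [0,0,-6],"fingers": 0},{"delta_pos": [0,0,0],"angular": [0,0,-6],"fingers": 0},{"delta_pos": [0,0,0],"angular": [0,0,-6],"fingers": 0},{"delta_pos": [0,0,0],"angular": [0,0,-6],"fingers": 0}]}}

```text
time: 2.52
ee_pos: [528.0, 101.7, 243.4]
tool_rot: [[0.007, 0.016, 1.0], [-0.516, 0.856, -0.01], [-0.857, -0.516, 0.014]]
wrist_force: [-0.5, -0.5, -1.1]
opening: 36.7
```

```bash
python3 - <<'E'
from h import *
s=env.observe();print(s['ee_pos'],np.round(s['tool_rot'],2),s['opening'],s['wrist_force'])
R=np.array(s['tool_rot']); 
pts=[[528,82,114]]
for th in [1.12,.95,.8,.65,.5,.35,.2,.05]:
    n=np.array([0,np.sin(th),np.cos(th)]); c=np.array([527.5+3.5*(1.12-th)/1.12,74.3-60*np.cos(th)+12*np.sin(th),44+60*np.sin(th)+12*np.cos(th)])
    # finger tip box half width 9 in tool y: support point distance
    f=max(-(n@R)[1]*sg*9 for sg in(-1,1)); pts.append(c+n*f-n*1)
plan(pts,R)
E
```

```text
[528.02639603 101.71236343 243.44271453] [[ 0.01  0.02  1.  ]
 [-0.52  0.86 -0.01]
 [-0.86 -0.52  0.01]] 36.673226894595224 [-0.50926848 -0.5455641  -1.11348867]
to [528.  82. 114.] d m [ 0.121   0.0499 -0.0016] ang [0. 0. 0.]
to [527.5         62.48441761 104.94004134] d m [ 0.0178 -0.012  -0.0004] ang [0. 0. 0.]
to [528.03125     51.24979724 101.2795657 ] d m [ 0.0089 -0.0077  0.0006] ang [0. 0. 0.]
to [528.5         42.034563    96.30380565] d m [ 0.009  -0.0053  0.0005] ang [0. 0. 0.]
to [528.96875     33.77815456  89.83912509] d m [ 0.0098 -0.0037  0.0005] ang [0. 0. 0.]
to [529.4375      27.10058562  82.75183008] d m [ 0.0095 -0.0021  0.0004] ang [0. 0. 0.]
to [529.90625     22.29883351  76.52141868] d m [ 0.0078 -0.0009  0.0004] ang [0. 0. 0.]
to [530.375       18.28122455  69.66007765] d m [0.008  0.0001 0.0004] ang [0. 0. 0.]
to [530.84375     15.13728105  62.23197658] d m [0.008  0.0011 0.0004] ang [0. 0. 0.]
```

>>> {"fn": "move_arm", "kwargs": {"deltas": [{"delta_pos": [0.03,0.0125,0],"angular": [0,0,0],"fingers": 0},{"delta_pos": [0.03,0.0125,0],"angular": [0,0,0],"fingers": 0},{"delta_pos": [0.03,0.0125,0],"angular": [0,0,0],"fingers": 0},{"delta_pos": [0.03,0.0125,0],"angular": [0,0,0],"fingers": 0},{"delta_pos": [0,0,0],"angular": [0,0,0],"fingers": 0}]}}

```text
time: 2.93
ee_pos: [531.4, 88.2, 111.2]
tool_rot: [[0.017, 0.009, 1.0], [-0.519, 0.855, 0.001], [-0.855, -0.519, 0.019]]
wrist_force: [-1.1, -1.2, -0.7]
opening: 3.8
```

```bash
python3 - <<'E'
from h import *
s=env.observe();print(s['ee_pos'],s['opening'],s['wrist_force'])
for n in ['side']:
    im=cam(n);cv2.imwrite('pics/side1.png',cv2.resize(im['pixels'][120:270,250:450],(800,600),interpolation=cv2.INTER_CUBIC))
E
```

```text
[531.36243546  88.16313125 111.24866296] 3.8159787530314837 [-1.09313837 -1.18367806 -0.71395724]
```

View pics/side1.png

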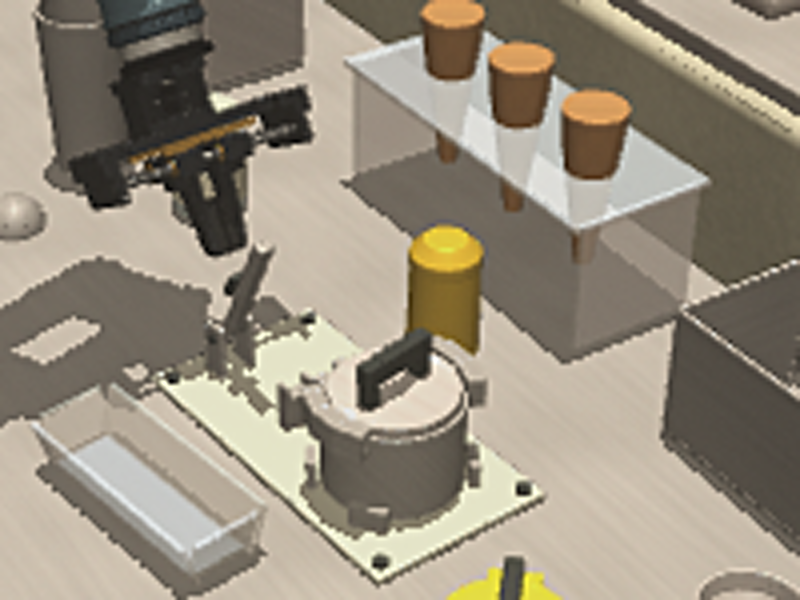

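>>> {"fn": "move_arm", "kwargs": {"deltas": [{"delta_pos": [0.0062,-0.0062,-0.001],"angular": [0,0,0],"fingers": 0},{"delta_pos": [0.0062,-0.0062,-0.001],"angular": [0,0,0],"fingers": 0},{"delta_pos": [0.0062,-0.0062,-0.001],"angular": [0,0,0],"fingers": 0},{"delta_pos": [0.0045,-0.004,0],"angular": [0,0,0],"fingers": 0},{"delta_pos": [0.0045,-0.004,0],"angular": [0,0,0],"fingers": 0}]}}

```text
time: 3.4
ee_pos: [535.1, 50.0, 112.4]
tool_rot: [[0.031, 0.016, 0.999], [-0.518, 0.856, 0.003], [-0.855, -0.518, 0.035]]
wrist_force: [-0.2, 1.8, -0.4]
opening: 0.5
```

```bash
cat > lp.py <<'E'
from h import *
s=env.observe();print(s['ee_pos'],s['opening'],s['wrist_force']); R=np.array(s['tool_rot'])
p=s['ee_pos']; pts=[]
for th in [.95,.8,.65,.5,.35,.2,.05,-.02]:
    n=np.array([0,np.sin(th),np.cos(th)]); c=np.array([527.5+3.5*(1.12-th)/1.12,74.3-60*np.cos(th)+12*np.sin(th),44+60*np.sin(th)+12*np.cos(th)])
    f=max(-(n@R)[1]*sg*9 for sg in(-1,1)); q=c+n*f-n*1
    print(th,'gap along n',round(float(n@(p-q)),1))
    if q[1]<p[1]: pts.append(q)
plan(pts,R)
im=cam('side');cv2.imwrite('pics/side2.png',cv2.resize(im['pixels'][150:240,270:390],(800,600),interpolation=cv2.INTER_CUBIC))
E
python3 lp.py
```

```text
[535.1372651   49.96865377 112.43148189] 0.5031606698689786 [-0.20458143  1.75499475 -0.38820057]
0.95 gap along n 5.5
0.8 gap along n 16.9
0.65 gap along n 27.8
0.5 gap along n 37.0
0.35 gap along n 43.2
0.2 gap along n 48.2
0.05 gap along n 51.9
-0.02 gap along n 53.1
to [528.5        42.0229547  96.2925315] d m [ 0.0177  0.0015 -0.0072] ang [0. 0. 0.]
to [528.96875     33.76808491  89.82587912] d m [ 0.0098 -0.0037  0.0002] ang [0. 0. 0.]
to [529.4375      27.10860263  82.76650511] d m [ 0.0095 -0.002   0.0002] ang [0. 0. 0.]
to [529.90625     22.30446723  76.53685234] d m [ 0.0078 -0.0009  0.0002] ang [0. 0. 0.]
to [530.375       18.28435726  69.67553175] d m [0.008  0.0001 0.0002] ang [0. 0. 0.]
to [530.84375     15.13801839  62.24671111] d m [0.008  0.0012 0.0002] ang [0. 0. 0.]
to [531.0625      13.99580583  58.60766028] d m [0.0037 0.0009 0.0001] ang [0. 0. 0.]
```

View pics/side2.png

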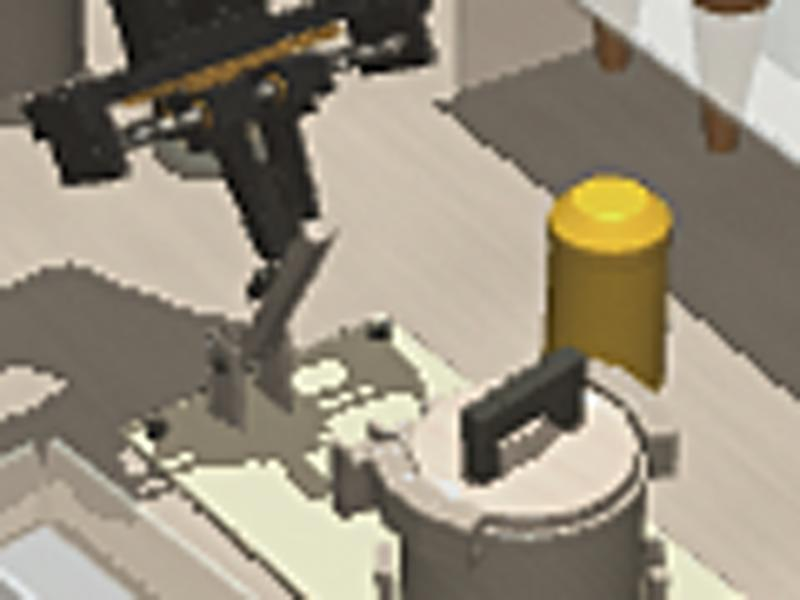

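>>> {"fn": "move_arm", "kwargs": {"deltas": [{"delta_pos": [0.009,0.0005,-0.003],"angular": [0,0,0],"fingers": 0},{"delta_pos": [0.009,0.0005,-0.003],"angular": [0,0,0],"fingers": 0},{"delta_pos": [0.009,-0.003,0],"angular": [0,0,0],"fingers": 0}]}}

```text
time: 3.7
ee_pos: [532.4, 32.2, 92.2]
tool_rot: [[0.037, 0.02, 0.999], [-0.518, 0.855, 0.002], [-0.855, -0.517, 0.042]]
wrist_force: [0.2, 0.5, -0.2]
opening: 0.6
```

```bash
python3 lp.py
```

```text
[532.40731067  32.24881437  92.22682326] 0.5879573336098746 [ 0.17361333  0.46281932 -0.18816283]
0.95 gap along n -20.7
0.8 gap along n -9.8
0.65 gap along n 1.0
0.5 gap along n 10.8
0.35 gap along n 18.1
0.2 gap along n 24.9
0.05 gap along n 30.8
-0.02 gap along n 33.2
to [529.4375      27.10858804  82.76647842] d m [ 0.0106  0.0004 -0.0034] ang [0. 0. 0.]
to [529.90625     22.30442176  76.53672776] d m [ 0.0078 -0.0009  0.0002] ang [0. 0. 0.]
to [530.375       18.2843112   69.67530452] d m [0.008  0.0001 0.0002] ang [0. 0. 0.]
to [530.84375     15.13800211  62.24638565] d m [0.008  0.0012 0.0001] ang [0. 0. 0.]
to [531.0625      13.99581318  58.60729299] d m [0.0037 0.0009 0.0001] ang [0. 0. 0.]
```

View pics/side2.png

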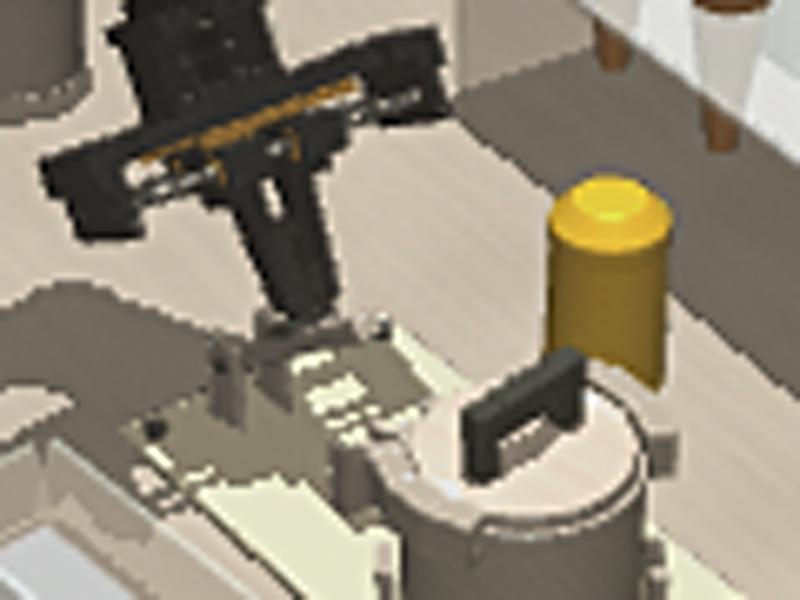

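>>> {"fn": "move_arm", "kwargs": {"deltas": [{"delta_pos": [0.0085,0.0005,-0.001],"angular": [0,0,0],"fingers": 0},{"delta_pos": [0.0085,0,-0.001],"angular": [0,0,0],"fingers": 0},{"delta_pos": [0.008,0.0005,0],"angular": [0,0,0],"fingers": 0},{"delta_pos": [0.006,0.001,0],"angular": [0,0,0],"fingers": 0}]}}

```text
time: 4.08
ee_pos: [530.3, 15.0, 60.2]
tool_rot: [[0.034, 0.019, 0.999], [-0.518, 0.855, 0.002], [-0.855, -0.518, 0.039]]
wrist_force: [-3.1, 15.1, 28.8]
opening: 0.2
```

```bash
python3 lp.py
```

```text
[530.27377605  15.02764639  60.1538909 ] 0.18291537140863545 [-3.07509813 15.14818772 28.79115105]
0.95 gap along n -53.4
0.8 gap along n -44.5
0.65 gap along n -35.0
0.5 gap along n -25.6
0.35 gap along n -17.9
0.2 gap along n -10.0
0.05 gap along n -2.1
-0.02 gap along n 1.5
to [531.0625      13.99573546  58.61117871] d m [ 0.0019 -0.0001  0.0007] ang [0. 0. 0.]
```

View pics/side2.png

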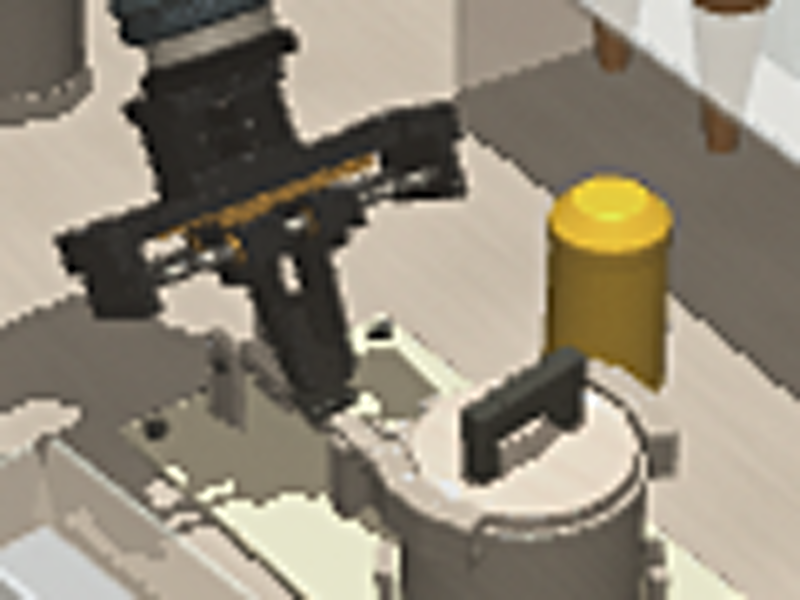

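The 32 N reaction says the bar has bottomed in the catch. I'll hold briefly and then retreat.

>>> {"fn": "move_arm", "kwargs": {"deltas": [{"delta_pos": [0.001,0,0],"angular": [0,0,0],"fingers": 0},{"delta_pos": [0.001,0,0],"angular": [0,0,0],"fingers": 0},{"delta_pos": [0,0,0],"angular": [0,0,0],"fingers": 0},{"delta_pos": [-0.02,0,0],"angular": [0,0,0],"fingers": 0},{"delta_pos": [-0.04,0,0],"angular": [0,0,0],"fingers": 0},{"delta_pos": [-0.04,0,0],"angular": [0,0,0],"fingers": 0},{"delta_pos": [-0.04,0,0],"angular": [0,0,0],"fingers": 50},{"delta_pos": [-0.04,0,0],"angular": [0,0,0],"fingers": 50}]}}

```text
time: 4.8
ee_pos: [517.7, 107.7, 207.6]
tool_rot: [[0.009, 0.014, 1.0], [-0.522, 0.853, -0.007], [-0.853, -0.522, 0.015]]
wrist_force: [0.3, -0.0, 0.9]
opening: 11.5
```

>>> {"fn": "move_arm", "kwargs": {"deltas": [{"delta_pos": [0,0,0],"angular": [0,0,6],"fingers": 50},{"delta_pos": [0,0,0],"angular": [0,0,6],"fingers": 50},{"delta_pos": [0,0,0],"angular": [0,0,6],"fingers": 50},{"delta_pos": [0,0,0],"angular": [0,0,6],"fingers": 50},{"delta_pos": [0,0,0],"angular": [0,0,6],"fingers": 50}]}}

```text
time: 5.22
ee_pos: [521.9, 120.1, 214.7]
tool_rot: [[0.031, -0.012, 0.999], [-0.004, 1.0, 0.012], [-1.0, -0.005, 0.031]]
wrist_force: [-0.4, -1.4, -0.6]
opening: 43.4
```

```bash
python3 - <<'E'
from h import *
np.set_printoptions(precision=1,suppress=True)
s=env.observe();print(s['time'],s['ee_pos'],s['opening'],s['joint_positions'])
a=cam('scene');b=cam('side');c=cam('wrist')
cv2.imwrite('pics/m.png',np.vstack([np.hstack([cv2.resize(x['pixels'][s],(400,300),interpolation=cv2.INTER_CUBIC) for x,s in ((a,np.s_[170:260,240:360]),(b,np.s_[160:265,280:420]))]),np.hstack([cv2.resize(c['pixels'],(480,300)),np.zeros((300,320,3),np.uint8)])]))
for n,im in (('scene',a),('side',b),('wrist',c)):
    for t in ('lid_grip','bin_claw','lid_lug','latch_pad','bin_tab'):
        for r in env.pinpoint(n,t)[:3]:
            u,v=r['position'][0]*640,r['position'][1]*400
            if r['p']>.4: print(n,t,r['p'],(u,v),w(im,u,v),onz(im,u,v,{'lid_grip':118,'bin_claw':96,'lid_lug':92,'latch_pad':56,'bin_tab':52}[t]))
E
```

```text
5.2167 [521.9 120.1 214.7] 43.4137271910075 [ 0.   0.1  1.8 -0.   1.3 -0. ]
scene lid_grip 0.94 (286.72, 201.79999999999998) [523.6 -97.   91.6] [541.3 -99.3 118. ]
scene lid_grip 0.87 (229.376, 226.52) [ 534.3 -296.3   37.1] [ 585.8 -290.9  118. ]
scene lid_grip 0.79 (235.584, 184.32) [ 352.9 -250.2   16.3] [ 430.3 -247.1  118. ]
scene bin_claw 0.89 (291.072, 224.32) [ 611.7 -102.4   92.6] [ 613.7 -102.7   96. ]
scene lid_lug 0.87 (238.01600000000002, 177.92) [ 323.5 -237.3   12. ] [ 386.  -235.7   92. ]
scene lid_lug 0.84 (294.784, 223.88) [613.4 -90.7  93.2] [612.7 -90.6  92. ]
scene lid_lug 0.62 (216.512, 222.2) [ 482.3 -338.6   -0. ] [ 542.8 -329.9   92. ]
scene latch_pad 0.43 (319.616, 201.12) [524.6  14.   54.7] [525.4  13.8  56. ]
scene bin_tab 0.58 (310.08, 211.79999999999998) [554.  -26.7  48.8] [556.  -27.1  52. ]
side lid_grip 0.88 (319.424, 280.28) [ 373.4 -249.9   45.2] [ 336.6 -312.8  118. ]
side lid_grip 0.88 (377.408, 270.8) [ 524.7 -302.1   44.2] [ 475.7 -361.8  118. ]
side lid_grip 0.83 (347.712, 205.79999999999998) [657.7  37.7  -2.4] [565.2 -96.3 118. ]
side bin_claw 0.58 (362.176, 209.39999999999998) [ 611.6 -105.5   91.9] [ 608.3 -110.    96. ]
side lid_lug 0.95 (304.32, 297.0) [ 325.2 -251.3   10.5] [ 289.4 -319.2   92. ]
side lid_lug 0.91 (363.904, 207.79999999999998) [ 620.6 -101.7   91.8] [ 620.5 -101.9   92. ]
side lid_lug 0.64 (375.67999999999995, 293.0) [ 496.3 -336.     4.8] [ 443.2 -400.6   92. ]
side latch_pad 0.72 (316.672, 204.99999999999997) [568.7  90.7   3.3] [532.8  28.9  56. ]
side latch_pad 0.47 (303.68, 171.2) [628.2 280.8  14.3] [596.9 223.1  56. ]
side bin_tab 0.78 (329.28, 217.60000000000002) [507.4 -86.5  91.9] [534.6 -42.9  52. ]
wrist latch_pad 0.72 (325.18399999999997, 285.0) [531.9  17.6  54.3] [531.8  18.6  56. ]
```

View pics/m.png

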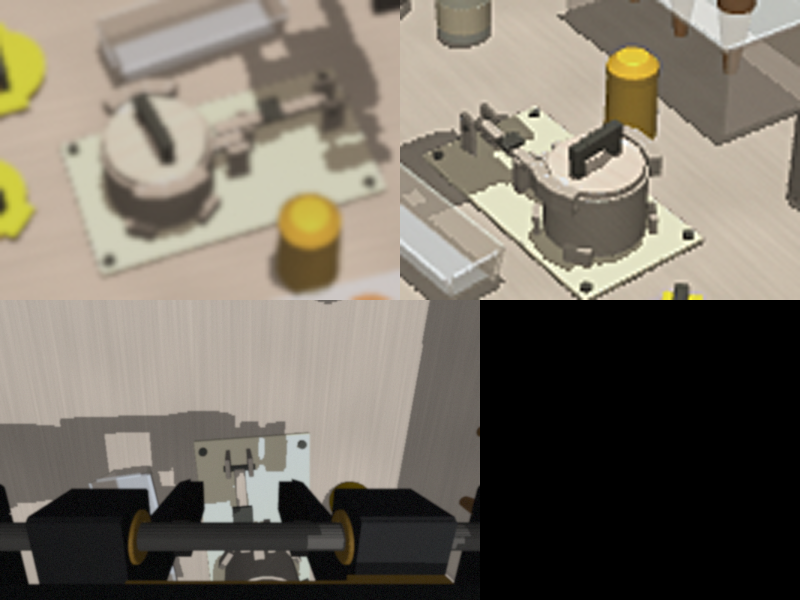

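The latch is shut: the pad reads z ≈ 54.6 mm with the bar lying in the catch. Next I'll move over the lid, and fit the handle while doing it.

>>> {"fn": "move_arm", "kwargs": {"deltas": [{"delta_pos": [0,-0.039,0.0065],"angular": [0,0,0],"fingers": 50},{"delta_pos": [0,-0.039,0.0065],"angular": [0,0,0],"fingers": 50},{"delta_pos": [0,-0.039,0.0065],"angular": [0,0,0],"fingers": 50},{"delta_pos": [0,-0.039,0.0065],"angular": [0,0,0],"fingers": 50},{"delta_pos": [0,-0.039,0.006],"angular": [0,0,0],"fingers": 50},{"delta_pos": [0,-0.035,0.006],"angular": [0,0,0],"fingers": 50}]}}

```text
time: 6.62
ee_pos: [563.1, -110.7, 218.0]
tool_rot: [[0.03, -0.025, 0.999], [-0.007, 1.0, 0.025], [-1.0, -0.008, 0.03]]
wrist_force: [0.3, -0.1, 0.5]
opening: 43.8
```

>>> {"fn": "move_arm", "kwargs": {"deltas": [{"delta_pos": [0,0,0],"angular": [7,0,0],"fingers": 50},{"delta_pos": [0,0,0],"angular": [7,0,0],"fingers": 50},{"delta_pos": [0,0,0],"angular": [7,0,0],"fingers": 50},{"delta_pos": [0,0,0],"angular": [7,0,0],"fingers": 50},{"delta_pos": [0,0,0],"angular": [7,0,0],"fingers": 50},{"delta_pos": [0,0,0],"angular": [7,0,0],"fingers": 50},{"delta_pos": [0,0,0],"angular": [7,0,0],"fingers": 50},{"delta_pos": [0,0,0],"angular": [7,0,0],"fingers": 50}]}}

```text
time: 7.28
ee_pos: [563.8, -123.6, 218.1]
tool_rot: [[0.031, 0.829, 0.558], [-0.011, 0.558, -0.83], [-0.999, 0.02, 0.026]]
wrist_force: [-0.2, -0.6, -0.0]
opening: 43.9
```

```bash
cat > hd.py <<'E'
from h import *
np.set_printoptions(precision=2,suppress=True)
s=env.observe();print(s['time'],s['ee_pos'],s['opening'],s['joint_positions']); R=np.array(s['tool_rot']);print(R,'jaw yaw',np.degrees(np.arctan2(R[1,2],R[0,2])))
P=[]
for n in ['scene','side']:
    im=cam(n); H,W=im['range_z'].shape
    v,u=np.mgrid[0:H,0:W]; d=im['range_z']; c=np.stack([(u-im['cx'])/im['fx']*d,(v-im['cy'])/im['fy']*d,d],-1)
    X=(c-im['t'])@im['R']; h=(d>0)&(np.hypot(X[...,0]-559,X[...,1]+110)<48)&(X[...,2]>110)&(X[...,2]<134)
    p=X[h]
    if len(p)<8: print(n,len(p)); continue
    e,V=np.linalg.eigh(np.cov(p[:,:2].T)); (r,sz,a)=cv2.minAreaRect(p[:,:2].astype(np.float32))
    print(n,len(p),p.mean(0),'dir',np.degrees(np.arctan2(V[1,1],V[0,1])),'rect',r,sz,a)
    cv2.imwrite(f'pics/{n}_h.png',cv2.resize(im['pixels'][165:255,240:360] if n=='scene' else im['pixels'][155:260,280:420],(800,600),interpolation=cv2.INTER_CUBIC))
E
python3 hd.py
```

```text
7.2833 [ 563.76 -123.62  218.08] 43.85791412017617 [-0.42  0.18  1.65  0.    1.28  0.55]
[[ 0.03  0.83  0.56]
 [-0.01  0.56 -0.83]
 [-1.    0.02  0.03]] jaw yaw -56.08770721139248
scene 110 [ 565.1  -106.17  124.88] dir -166.10211572024213 rect (562.5880126953125, -105.05960083007812) (70.82882690429688, 15.759025573730469) 13.429004669189453
side 143 [ 554.34 -113.75  121.18] dir -168.4642668336362 rect (556.339599609375, -111.05448913574219) (73.08187866210938, 17.465574264526367) 10.902506828308105
```

View pics/side_h.png

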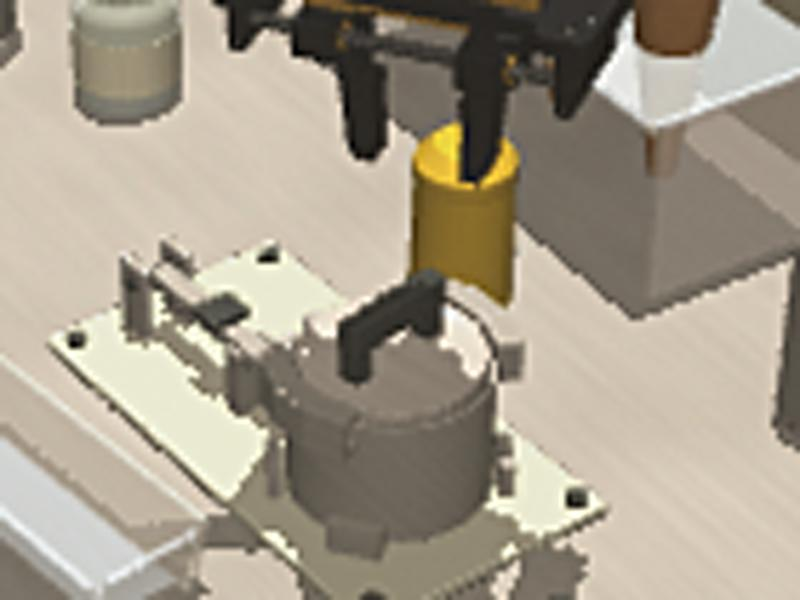

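```bash
python3 - <<'E'
from h import *
a=np.radians(-77.8); z=np.array([np.cos(a),np.sin(a),0]);x=np.array([0,0,-1.]);Rt=np.c_[x,np.cross(z,x),z]
plan([[559.5,-108.5,160],[559.5,-108.5,101]],Rt)
E
```

```text
to [ 559.5 -108.5  160. ] d m [ 0.0577  0.0038 -0.0164] ang [22.01  1.28 -1.41]
to [ 559.5 -108.5  101. ] d m [0.059 0.    0.   ] ang [0. 0. 0.]
```

>>> {"fn": "move_arm", "kwargs": {"deltas": [{"delta_pos": [0,0.001,-0.008],"angular": [5.5,0.3,-0.4],"fingers": 50},{"delta_pos": [0.02,0.001,-0.008],"angular": [5.5,0.3,-0.4],"fingers": 50},{"delta_pos": [0.02,0,0],"angular": [5.5,0.3,-0.3],"fingers": 50},{"delta_pos": [0.015,0,0],"angular": [5.2,0.3,-0.3],"fingers": 50},{"delta_pos": [0,0,0],"angular": [0,0,0],"fingers": 50}]}}

```text
time: 7.8
ee_pos: [559.0, -109.7, 163.1]
tool_rot: [[0.004, 0.975, 0.222], [-0.003, 0.222, -0.975], [-1.0, 0.003, 0.004]]
wrist_force: [-0.1, 0.3, -0.5]
opening: 44.3
```

```bash
cat > pl.py <<'E'
from h import *
import sys
yaw,*q=map(float,sys.argv[1:])
a=np.radians(yaw); z=np.array([np.cos(a),np.sin(a),0]);x=np.array([0,0,-1.]);Rt=np.c_[x,np.cross(z,x),z]
s=env.observe();R=np.array(s['tool_rot']);print(s['ee_pos'],'yaw',np.degrees(np.arctan2(R[1,2],R[0,2])),'F',s['wrist_force'],'T',s['wrist_torque'],s['opening'],s['joint_positions'])
plan([q],Rt)
E
python3 pl.py -77.8 559.5 -108.5 101
```

```text
[ 558.99417979 -109.69879781  163.11959169] yaw -77.19557365780793 F [-0.05098759  0.26860167 -0.51864926] T [0.0449778  0.08670748 0.00712329] 44.34327882835683 [-0.40116168  0.24443848  1.692395   -0.00175368  1.19966401  0.94678025]
to [ 559.5 -108.5  101. ] d m [ 0.0621  0.0006 -0.0013] ang [ 0.6   0.25 -0.18]
```

>>> {"fn": "move_arm", "kwargs": {"deltas": [{"delta_pos": [0.018,0,-0.001],"angular": [0.3,0.2,-0.1],"fingers": 50},{"delta_pos": [0.018,0,0],"angular": [0.3,0,0],"fingers": 50},{"delta_pos": [0.014,0,0],"angular": [0,0,0],"fingers": 50},{"delta_pos": [0.008,0,0],"angular": [0,0,0],"fingers": 50},{"delta_pos": [0,0,0],"angular": [0,0,0],"fingers": 50}]}}

```text
time: 8.22
ee_pos: [560.9, -109.7, 106.4]
tool_rot: [[0.006, 0.971, 0.239], [-0.002, 0.239, -0.971], [-1.0, 0.005, 0.004]]
wrist_force: [-0.2, 0.5, 0.1]
opening: 43.9
```

```bash
python3 pl.py -77.8 559.5 -108.5 101; python3 - <<'E'
from h import *
a=cam('scene');b=cam('side')
cv2.imwrite('pics/m2.png',np.hstack([cv2.resize(x['pixels'][s],(400,300),interpolation=cv2.INTER_CUBIC) for x,s in ((a,np.s_[170:245,240:340]),(b,np.s_[160:235,300:400]))]))
E
```

```text
[ 560.85801274 -109.67507052  106.39493481] yaw -76.15687657223567 F [-0.1732308   0.51486249  0.14031181] T [ 0.02840892  0.0898133  -0.042376  ] 43.88751982575588 [-4.00759422e-01  3.22280161e-01  1.72313627e+00  5.67518482e-05
  1.09021566e+00  9.28394258e-01]
to [ 559.5 -108.5  101. ] d m [ 0.0054 -0.0011 -0.0015] ang [ 1.64  0.2  -0.28]
```

View pics/m2.png

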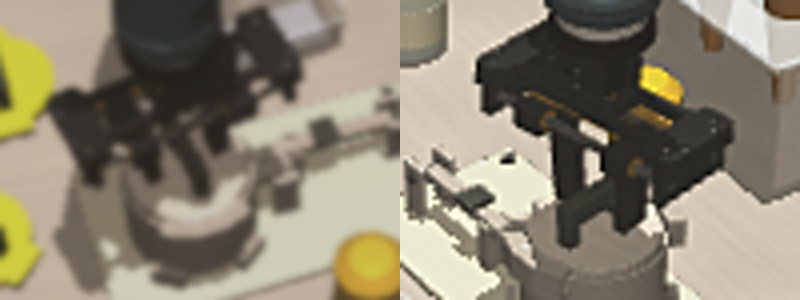

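The fingers straddle the handle in both views. I'll lower slightly and close.

>>> {"fn": "move_arm", "kwargs": {"deltas": [{"delta_pos": [0.0045,-0.001,-0.001],"angular": [1,0.2,-0.3],"fingers": 50},{"delta_pos": [0,0,0],"angular": [0.5,0,0],"fingers": 50},{"delta_pos": [0,0,0],"angular": [0,0,0],"fingers": 10},{"delta_pos": [0,0,0],"angular": [0,0,0],"fingers": 0},{"delta_pos": [0,0,0],"angular": [0,0,0],"fingers": 0},{"delta_pos": [0,0,0],"angular": [0,0,0],"fingers": 0},{"delta_pos": [0,0,0],"angular": [0,0,0],"fingers": 0},{"delta_pos": [0,0,0],"angular": [0,0,0],"fingers": 0}]}}

```text
time: 8.98
ee_pos: [563.3, -110.0, 108.1]
tool_rot: [[0.008, 0.977, 0.213], [-0.003, 0.213, -0.977], [-1.0, 0.007, 0.005]]
wrist_force: [0.3, -1.1, -2.1]
opening: 13.5
```

```bash
python3 pl.py -77.8 559.5 -108.5 101; python3 hd.py|head -1; python3 - <<'E'
from h import *
s=env.observe();print(s['time'])
E
```

```text
[ 563.32480626 -110.04164107  108.06596183] yaw -77.6983667125078 F [ 0.26534755 -1.12708435 -2.09485225] T [0.0141295  0.02053865 0.01749362] 13.526879377052337 [-3.99785747e-01  3.23053917e-01  1.71813580e+00  3.38650293e-04
  1.09156463e+00  9.56133820e-01]
to [ 559.5 -108.5  101. ] d m [ 0.007  -0.0035 -0.0024] ang [ 0.1   0.28 -0.42]
8.9833 [ 563.32 -110.04  108.07] 13.526879377052337 [-0.4   0.32  1.72  0.    1.09  0.96]
9.0833
```

Gripped, but 7 mm high and 4 mm off-centre because zero rows creep upward. I'll regrip lower and better centred.

>>> {"fn": "move_arm", "kwargs": {"deltas": [{"delta_pos": [0.0005,0,0],"angular": [0,0,0],"fingers": 40},{"delta_pos": [0.0005,0,0],"angular": [0,0,0],"fingers": 40},{"delta_pos": [0.0045,-0.002,-0.001],"angular": [0,0.2,-0.2],"fingers": 40},{"delta_pos": [0.0045,-0.0025,-0.001],"angular": [0,0.2,-0.2],"fingers": 40}]}}

```text
time: 9.42
ee_pos: [559.4, -109.5, 98.6]
tool_rot: [[0.002, 0.977, 0.213], [0.001, 0.213, -0.977], [-1.0, 0.002, -0.001]]
wrist_force: [-1.3, 0.4, -0.1]
opening: 34.9
```

```bash
python3 pl.py -77.8 559.5 -108.5 101
```

```text
[ 559.41581476 -109.54660827   98.6276624 ] yaw -77.68443613474822 F [-1.25362586  0.38829889 -0.05303341] T [-0.00452912  0.06312227  0.0032216 ] 34.922598246037666 [-0.40253202  0.33327045  1.72707099  0.00203839  1.07996527  0.95235826]
to [ 559.5 -108.5  101. ] d m [-0.0024  0.0003 -0.001 ] ang [ 0.12 -0.04 -0.12]
```

>>> {"fn": "move_arm", "kwargs": {"deltas": [{"delta_pos": [0,0,0],"angular": [0,0,0],"fingers": 0},{"delta_pos": [0,0,0],"angular": [0,0,0],"fingers": 0},{"delta_pos": [0,0,0],"angular": [0,0,0],"fingers": 0},{"delta_pos": [0,0,0],"angular": [0,0,0],"fingers": 0},{"delta_pos": [0,0,0],"angular": [0,0,0],"fingers": 0}]}}

```text
time: 9.83
ee_pos: [557.9, -109.4, 96.7]
tool_rot: [[-0.001, 0.977, 0.213], [0.002, 0.213, -0.977], [-1.0, -0.001, -0.002]]
wrist_force: [0.2, 0.2, 0.2]
opening: 13.6
```

```bash
python3 pl.py -67.8 559.5 -108.5 100
```

```text
[ 557.92562661 -109.43436101   96.73081106] yaw -77.70434681616405 F [0.19963094 0.21715682 0.20005247] T [0.06412952 0.03821826 0.04345717] 13.617617564526544 [-0.40325762  0.33522485  1.72902764  0.00175872  1.07947412  0.95210662]
to [ 559.5 -108.5  100. ] d m [-0.0033  0.0017 -0.0006] ang [-9.9  -0.15  0.04]
```

>>> {"fn": "move_arm", "kwargs": {"deltas": [{"delta_pos": [0,0,0],"angular": [-4,0,0],"fingers": 0},{"delta_pos": [0,0,0],"angular": [-4,0,0],"fingers": 0},{"delta_pos": [0,0,0],"angular": [-4,0,0],"fingers": 0},{"delta_pos": [0,0,0],"angular": [-4,0,0],"fingers": 0},{"delta_pos": [0,0,0],"angular": [-4,0,0],"fingers": 0}]}}

```text
time: 10.25
ee_pos: [558.8, -109.1, 96.7]
tool_rot: [[0.001, 0.841, 0.541], [0.004, 0.541, -0.841], [-1.0, 0.003, -0.003]]
wrist_force: [-0.7, 0.0, -1.1]
opening: 13.8
```

```bash
python3 pl.py -57.8 558.5 -109 97;  python3 - <<'E'
from h import *
a=cam('scene');b=cam('side')
cv2.imwrite('pics/m3.png',np.hstack([cv2.resize(x['pixels'][s],(400,300),interpolation=cv2.INTER_CUBIC) for x,s in ((a,np.s_[170:245,240:340]),(b,np.s_[170:245,300:400]))]))
E
```

```text
[ 558.81959601 -109.06791737   96.70174755] yaw -57.22028749724535 F [-0.67640861  0.02054845 -1.14313941] T [-0.00822664  0.10418558 -0.44579592] 13.781758429757005 [-0.40343381  0.33561355  1.72857727  0.00462425  1.07800821  0.59306393]
to [ 558.5 -109.    97. ] d m [-0.0003 -0.0002 -0.0002] ang [ 0.58 -0.16 -0.17]
```

View pics/m3.png

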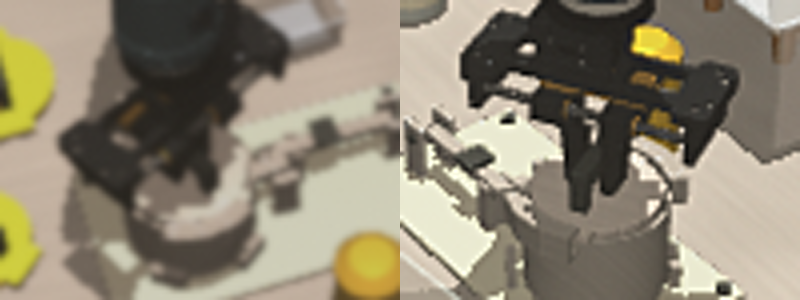

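>>> {"fn": "move_arm", "kwargs": {"deltas": [{"delta_pos": [0,0,0],"angular": [-5,0,0],"fingers": 0},{"delta_pos": [0,0,0],"angular": [-5,0,0],"fingers": 0},{"delta_pos": [0,0,0],"angular": [-5,0,0],"fingers": 0},{"delta_pos": [0,0,0],"angular": [-5,0,0],"fingers": 0},{"delta_pos": [0,0,0],"angular": [-5,0,0],"fingers": 0},{"delta_pos": [0,0,0],"angular": [-5,0,0],"fingers": 0}]}}

```text
time: 10.85
ee_pos: [558.9, -108.8, 96.9]
tool_rot: [[0.001, 0.459, 0.888], [0.006, 0.888, -0.459], [-1.0, 0.006, -0.001]]
wrist_force: [-1.4, 1.2, 3.0]
opening: 13.4
```

```bash
python3 pl.py -3 558.5 -109 97;  python3 - <<'E'
from h import *
a=cam('scene');b=cam('side')
cv2.imwrite('pics/m4.png',np.hstack([cv2.resize(x['pixels'][s],(400,300),interpolation=cv2.INTER_CUBIC) for x,s in ((a,np.s_[170:245,240:340]),(b,np.s_[170:245,300:400]))]))
E
```

```text
[ 558.85682047 -108.76669993   96.85247685] yaw -27.32803279526785 F [-1.35550048  1.24194589  2.9897277 ] T [ 0.1145955   0.3370338  -0.38977406] 13.412440089170136 [-0.40378556  0.33531849  1.72861612  0.00639878  1.07854351  0.07015552]
to [ 558.5 -109.    97. ] d m [-0.0001 -0.0004 -0.0002] ang [-24.33  -0.    -0.33]
```

View pics/m4.png

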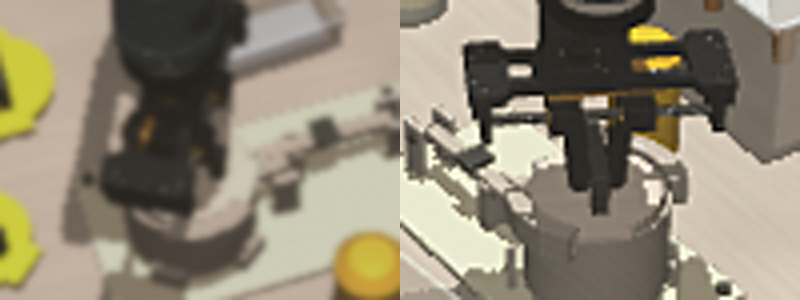

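>>> {"fn": "move_arm", "kwargs": {"deltas": [{"delta_pos": [0,0,0],"angular": [-5,0,0],"fingers": 0},{"delta_pos": [0,0,0],"angular": [-5,0,0],"fingers": 0},{"delta_pos": [0,0,0],"angular": [-5,0,0],"fingers": 0},{"delta_pos": [0,0,0],"angular": [-5,0,0],"fingers": 0},{"delta_pos": [0,0,0],"angular": [-4,0,0],"fingers": 0},{"delta_pos": [0,0,0],"angular": [0,0,0],"fingers": 0}]}}

```text
time: 11.45
ee_pos: [560.5, -109.3, 100.8]
tool_rot: [[0.005, 0.069, 0.998], [0.003, 0.998, -0.069], [-1.0, 0.004, 0.005]]
wrist_force: [-0.0, 0.0, -2.4]
opening: 13.2
```

```bash
python3 pl.py -3 558.5 -109 97;  python3 - <<'E'
from h import *
a=cam('scene');b=cam('side')
cv2.imwrite('pics/m5.png',np.hstack([cv2.resize(x['pixels'][s],(400,300),interpolation=cv2.INTER_CUBIC) for x,s in ((a,np.s_[170:245,240:340]),(b,np.s_[170:245,300:400]))]))
E
```

```text
[ 560.50329898 -109.28340039  100.76730968] yaw -3.969387228073633 F [-0.01042102  0.03609627 -2.39550657] T [-0.0943574   0.01467095  0.03276645] 13.208450695373717 [-0.40316319  0.3305263   1.72561068  0.0057473   1.08215852 -0.33658275]
to [ 558.5 -109.    97. ] d m [ 0.0038  0.0001 -0.002 ] ang [-0.97  0.28 -0.21]
```

View pics/m5.png

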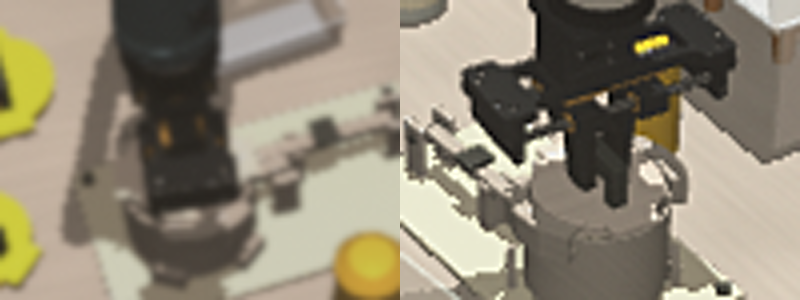

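Torque has gone to zero, the lid popped up 4 mm and its weight is on the gripper, so it's free. Raising.

>>> {"fn": "move_arm", "kwargs": {"deltas": [{"delta_pos": [-0.005,0,-0.001],"angular": [0,0,0],"fingers": 0},{"delta_pos": [-0.007,0,-0.001],"angular": [0,0,0],"fingers": 0},{"delta_pos": [-0.007,0,0],"angular": [0,0,0],"fingers": 0},{"delta_pos": [-0.006,0,0],"angular": [0,0.2,-0.2],"fingers": 0},{"delta_pos": [-0.004,0,0],"angular": [0,0,0],"fingers": 0},{"delta_pos": [0,0,0],"angular": [0,0,0],"fingers": 0}]}}

```text
time: 12.05
ee_pos: [557.1, -108.7, 131.5]
tool_rot: [[-0.002, 0.083, 0.997], [0.001, 0.997, -0.083], [-1.0, 0.001, -0.002]]
wrist_force: [-0.0, -0.5, -2.7]
opening: 14.0
```

```bash
python3 pl.py -3 559 -109 137
```

```text
[ 557.10626994 -108.73000476  131.50292007] yaw -4.762946355126323 F [-0.00378068 -0.54861698 -2.67648185] T [0.00868106 0.00469345 0.00213887] 14.033028058611402 [-4.01896501e-01  2.84569102e-01  1.71346108e+00  1.89171855e-04
  1.14549269e+00 -3.18844939e-01]
to [ 559. -109.  137.] d m [-0.0055 -0.0001  0.0019] ang [-1.76 -0.1  -0.05]
```

>>> {"fn": "move_arm", "kwargs": {"deltas": [{"delta_pos": [-0.004,0,0.001],"angular": [0,0,0],"fingers": 0},{"delta_pos": [0,0,0.001],"angular": [0,0,0],"fingers": 0},{"delta_pos": [0,0,0],"angular": [0,0,0],"fingers": 0},{"delta_pos": [0,0,0],"angular": [0,0,0],"fingers": 0},{"delta_pos": [0,0,0],"angular": [0,0,0],"fingers": 0}]}}

```text
time: 12.47
ee_pos: [559.5, -108.9, 136.3]
tool_rot: [[-0.001, 0.084, 0.996], [0.001, 0.996, -0.084], [-1.0, 0.001, -0.001]]
wrist_force: [-0.8, -0.1, -3.1]
opening: 13.7
```

```bash
python3 pl.py -3 559 -109 137;  python3 - <<'E'
from h import *
a=cam('scene');b=cam('side')
for t in ('latch_pad',):
    for r in env.pinpoint('side',t)[:2]:
        u,v=r['position'][0]*640,r['position'][1]*400; print(t,r['p'],w(b,u,v))
s=env.observe(); print(s['joint_vel'],s['ee_pos'])
cv2.imwrite('pics/m6.png',np.hstack([cv2.resize(x['pixels'][s],(400,400),interpolation=cv2.INTER_CUBIC) for x,s in ((a,np.s_[150:250,240:340]),(b,np.s_[150:250,300:400]))]))
E
```

```text
[ 559.5245823  -108.92356541  136.3382798 ] yaw -4.798966718478658 F [-0.75987208 -0.0529599  -3.07545874] T [ 0.00553505  0.02621587 -0.02017257] 13.670343547034385 [-4.00526058e-01  2.82604914e-01  1.70484667e+00  2.01044906e-04
  1.15531486e+00 -3.16849258e-01]
to [ 559. -109.  137.] d m [-0.0007 -0.0001 -0.0005] ang [-1.8  -0.06 -0.03]
latch_pad 0.58 [532.05104205  14.14438746  52.51936688]
[-0.00116359 -0.0012139   0.00078295  0.0017002   0.00148985  0.00048251] [ 559.44621112 -108.89133805  136.27943742]
```

View pics/m6.png

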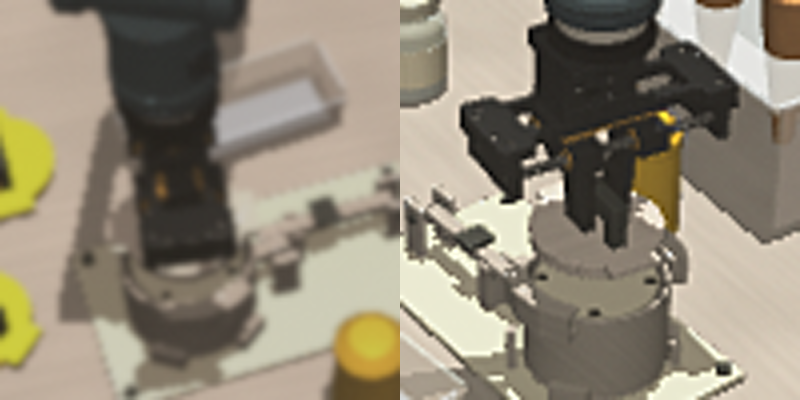

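The lid is held level and clear above the open bin (side crop (600,235)). The latch is still shut, the bin is seated and the arm is still.

```bash
python3 -c "
from plant import env
print(env.hand_in())"
```

```text
the job is handed in; nothing more can be done
None
```

The job is handed in: the latch is shut, the lid is out of the claws, and the gripper is holding it over the bin. The hand-in gives no verdict, so the checks below are my own.

**What I did:**
- **Latch:** I pressed the bar down by its thumb pad until it bottomed in the catch, with a reaction of about 32 N.
- **Grip:** My first grip on the handle was about 7 mm too high and 4 mm off-centre. I opened, moved lower and gripped again.
- **Lid:** I turned it about 74° counterclockwise. It resisted with about 0.45 Nm, then came free and popped up 4 mm. I then raised it.

**Last checks, at about 12.5 s:**
- **Lid height and position:** it is about 39.5 mm above its locked height. It is within about 2 mm of the holder centre I measured.
- **Lid hold:** it is level and still, gripped with an opening of 13.7 mm. The wrist carries about 3 N, roughly the lid's weight.
- **Latch:** the thumb pad still reads about 52.5 mm high, against 56 mm nominal. The difference fits the noise in these camera readings, and the pictures show the bar in its catch.
- **Bin and surroundings:** in the last pictures the bin sits upright in its seat, and the bystanders in those close-up views look unmoved. I did not measure the bystanders' positions.

No check failed. The only disagreements were a few millimetres between cameras, and slight creep of the arm during rows meant to hold still.

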